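# Key the sample carousel to its drive

## Robot

A 6-joint arm with a two-finger parallel gripper is mounted at the origin on the work surface. World frame = base frame: x ahead of the robot, y to its left, z up, the work surface at z = 0. Lengths are in m, angles in rad, forces in N, time in s.
With the tool pointing down it reaches from about 0.35 to 0.85 m from the base axis. Payload 8.1 kg.
Tool frame: the origin (TCP) lies midway between the tips of the shut fingers; the grasp point (between the pads) lies 19 mm behind it; z points along the fingers, y is the line along which they close (so a half turn about z gives the same grasp; the last joint's range is limited). The gripper opens to 93 mm and grips with 3 to 60 N. Pads are 15 mm wide; open, the fingers measure 128 mm over their backs; the gripper's body (75 mm by 188 mm) begins 65 mm behind the grasp point.
Start: joints at [-1.212, 0.13, 1.488, -0, 1.523, -0.085], TCP at [0.258, -0.542, 0.219] pointing down, gripper open.
Joint ranges: [-2.96, 2.96], [-0.89, 2.26], [0.02, 2.5], [-1.34, 4.48], [0, 2.73], [-2.66, 2.66]. Speed limits (rad/s): [2.39, 2.39, 2.79, 3.14, 3.14, 3.14].

## Interface

Orientations are given as a rotation vector (axis times angle).
In Python, from plant import read_state, read_camera, camera_model, close_job gives the robot as it stands. The module is installed in compiled form; this text tells all that it offers.
- The arm moves only by the tool carry_out, never from a script. Its argument "moves" is a list of rows, each an object of numbers: "jaw": the finger opening in m, from 0 to 0.093; "dx", "dy", "dz": the shift along the tool's x, y, z in m; "yaw": the turn about the tool's z in rad. In form: [{"jaw": .., "dx": .., "dy": .., "dz": .., "yaw": ..}, ...]. A call has 1 to 8 rows; each row shifts and turns the commanded pose from where the row before left it, along the tool's axes as they then stand; what a row does not reach is not made up. A row lasts 1/8 s, in which the tool goes at most 62.5 mm and 10.7 degrees, less where a joint would pass 70% of its speed; a pose out of reach is approached as far as the arm can. A call is refused whole if a number of a shift passes 0.0625 or a number of a turn 0.188, either way. A call with a gripper value outside its range is refused whole. The fingers move at their own pace and stop on an object; "grip_force" is the grip in N (left out, the last holds). Time passes only in rows, so rows that do not move let the fingers close. It gives the time, the measured TCP pose, the force, the opening and the grip force at its end, in the units of the state.
- read_state(): the state, without advancing time (a new reading comes with each control period).
- read_camera(name): name is "scene" or "side" or "wrist"; returns the picture (384x512x3 uint8, red, green, blue); there is no depth.
- camera_model(name): a dict with "camera_matrix" (3x3 intrinsics, pixels), "view" (4x4, takes a point from world to camera coordinates). Camera axes: x right, y up, looking along -z (the intrinsics and any distortion apply to the point x, -y, -z); pixel columns grow to the right and rows downward; lengths in m; the calibration is good to about 2 mm. A picture is of the moment at which its call begins: read the wrist's pose just before it. camera_model takes no time and is no camera call; for the wrist camera it gives the pose at the moment of the call.
- close_job(): hands the job in; it is judged then, once.
The state is a dict: "t": time; "q": joint angles; "dq": joint speeds; "joint_torque": joint torques, N m; "tool_pos": TCP position; "orientation": TCP orientation; "force": force on the tool from outside, world axes, zero at the start; "wrist_torque": the same for the moment, N m; "opening": finger opening in m; "gripper_force": force on a finger pad.
Only numpy, scipy, OpenCV 4.12 (cv2) and the standard library are available. Lean on these libraries where they do the work, as an engineer would, in place of code of your own. Each camera call takes 0.05 s, during which the arm holds its last target. There are 200 camera calls.

## Task

The sample carousel on the bench needs its drive spindle. Lift the spindle with the flat-bladed shank and the bar-shaped grip out of the blue-grey rest, turn it so that the blade matches the slot in the carousel's hub, and put it in fully home, upright, with its flange flat on the hub. Leave the round and the square spindle in the rest.

Things in the scene. Friction and masses are not known exactly. Their poses are not given: they have to be found in the camera images.
- flat_spindle: Aluminium, 0.12-0.24 kg, hangs upright by its flange in the rest. Origin: centre of the flange's underside (72 mm up at the start), z up. Round flange, diameter 60, 8 thick. Above it a grip bar 44 long (x), 14 thick (y), 36 high, top at z 44. Below it a flat blade 30 wide (x), 12 thick (y), 42 long, last 6 mm stepped to 25 x 8. The bar shows how the blade lies; a half turn about z is the same.
- round_spindle: Not to be used. As the flat one, with the same flange, height and origin, but its grip is a round knob (diameter 32) and its shank round (28). The rest: a fixed blue-grey plate 262 x 90 mm on two end panels, top 72 mm up, with three 40 mm square openings in a row, 85 mm apart, one per spindle; which is where varies.
- square_spindle: Not to be used. As the flat one, with the same flange, height and origin, but its grip is a 30 x 30 mm square block, 36 mm high, and its shank 26 x 26 mm square. It hangs in the same blue-grey rest.
- hub_slot (a point): Centre of the slot's mouth, in the hub's top, 100 mm up; z up. Slot 40 long (x), 22 wide (y), 50 deep: 5 mm of play around the blade. Hub: fixed grey metal block 76 x 76 mm amid a round carousel (diameter 264) that does not turn; vials (tops 75 mm up) ring it at radius 105. Carousel left and rest right, or swapped. Fully home, the flat spindle's origin is level with this point.
Things that resemble listed ones, but are neither listed nor needed, are in the scene too. Leave any turquoise or yellow look-alike of the flat_spindle alone.

How it is judged:
On the way:
1. the flat-bladed spindle is lifted out of the rest, its flange 20 mm or more above the hub's top, upright (z of flat_spindle in the frame of hub_slot above 0.02 m and angle between flat_spindle's own z axis and vertical below 0.5 rad), for 0.1 s.
At the end, for the whole second after the job is handed in: The flat-bladed spindle is in the hub slot: origin within 12 mm of the slot centre sideways and 4 mm of the hub top in height, blade within 30 degrees of the slot (either way round), upright within 4.5 degrees, at rest; the other two spindles within 30 mm of their starts (horizontal distance between flat_spindle and hub_slot below 0.012 m and z of flat_spindle in the frame of hub_slot between -0.004 and 0.004 m and angle between the x axis of flat_spindle and the x axis of hub_slot, either way round below 0.52 rad and angle between flat_spindle's own z axis and vertical below 0.08 rad and linear speed of flat_spindle below 0.02 m/s and distance of each of round_spindle, square_spindle from where it was at the start of the episode below 0.03 m); the robot touches nothing.
It fails at once if the round or the square spindle is moved more than 30 mm (distance of any of round_spindle, square_spindle from where it was at the start of the episode above 0.03 m).
It also fails if it takes over 48 s, if anything falls off the work surface, if the arm or the gripper's body presses on something with over 40 N, if the wrist force passes 120 N, or if a joint passes its speed limit or range.

## Working session

There is one attempt and no reset: what is moved stays moved. The work goes in short steps, Python scripts to look and compute and a tool call to move; the robot and the scene stay as the last step left them, time stands still between calls to the robot, and variables do not carry over. Pictures are saved under pics/ and viewed, at most 10 in all, crops included, and the job is handed in when it is done.

Besides the shell and the picture viewer there is one more tool, called after ">>>" as a command line: name --argument value ..., lists and objects as JSON in quotes. carry_out: Moves the arm, as the interface text tells. Its arguments: {"type":"object","properties":{"moves":{"type":"array","items":{"type":"object","properties":{"jaw":{"type":"number"},"dx":{"type":"number"},"dy":{"type":"number"},"dz":{"type":"number"},"yaw":{"type":"number"}}}},"grip_force":{"type":"number"}},"required":["moves"]}

```bash
mkdir -p pics
cat > h.py <<'E'
import numpy as np, cv2
from plant import *
def snap(n,f):
    im=read_camera(n); cv2.imwrite('pics/'+f,im[:,:,::-1]); return im
def px(n,p,m=None):
    m=m or camera_model(n); c=np.array(m['view'])@np.r_[p,1]; c=c[:3]*[1,-1,-1]
    u=np.array(m['camera_matrix'])@c; return u[:2]/u[2]
def ray(n,uv,z,m=None):
    m=m or camera_model(n); V=np.array(m['view']); R=V[:3,:3]; o=-R.T@V[:3,3]
    d=np.linalg.inv(np.array(m['camera_matrix']))@np.r_[uv,1]; d=R.T@(d*[1,-1,-1])
    return o+d*(z-o[2])/d[2]
E
python3 - <<'E'
from h import *
s=read_state();print(s['tool_pos'],s['orientation'],s['t'])
a=snap('scene','a.png');b=snap('side','b.png');
print(camera_model('scene'));print(camera_model('side').keys())
for n in('scene','side'):
    V=np.array(camera_model(n)['view']);print(n,-V[:3,:3].T@V[:3,3])
E
```

```text
[ 0.25743269 -0.54132256  0.21759693] [-3.06278515e+00 -6.90969798e-01  3.95137902e-04] 0.0
{'camera_matrix': array([[435.12684503,   0.        , 261.60478932],
       [  0.        , 435.12684503, 192.53577371],
       [  0.        ,   0.        ,   1.        ]]), 'view': array([[-0.4613959 ,  0.88714039,  0.00978535,  0.28509774],
       [-0.74257725, -0.39219807,  0.54291777,  0.30444745],
       [ 0.48548208,  0.24323365,  0.83972885, -1.44346867],
       [ 0.        ,  0.        ,  0.        ,  1.        ]])}
dict_keys(['camera_matrix', 'view'])
scene [1.05839685 0.21758214 1.04404258]
side [-0.01668423  0.50390915  0.82556611]
```

View pics/a.png

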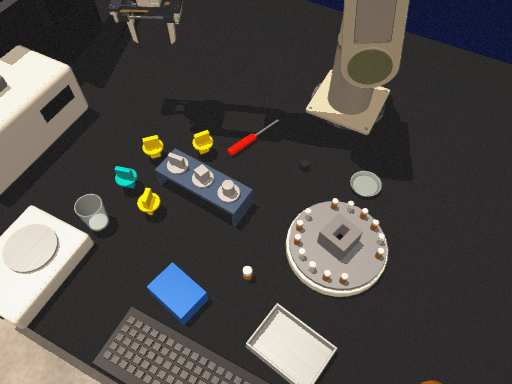

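View pics/b.png

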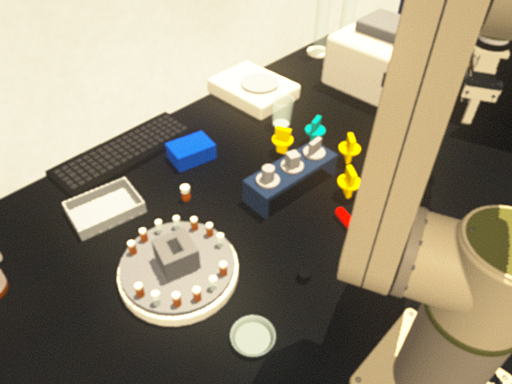

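Scene picture: the rest holds grips at about (177,160) bar, (203,174) square block and (228,188) round knob. The look-alikes are yellow at (152,147), (203,141) and (149,202), and turquoise at (125,177). The hub is at (340,236). I choose the grey bar at (177,160) and will check it in a close crop.

Run:
```python
from h import *
a=cv2.imread('pics/a.png')
c=cv2.resize(a[130:220,110:260],None,fx=5,fy=5,interpolation=cv2.INTER_CUBIC)[:, :750]
d=cv2.resize(a[195:270,285:395],None,fx=5,fy=5,interpolation=cv2.INTER_CUBIC)
o=np.zeros((600,750,3),np.uint8)
cv2.imwrite('pics/c.png',c);cv2.imwrite('pics/d.png',d)
for uv in [(177,165),(203,178),(228,193)]: print(ray('scene',uv,.08))
print(ray('scene',(340,234),.1))
```

```text
[ 0.52965357 -0.30851512  0.08      ]
[ 0.5333924  -0.22269169  0.08      ]
[ 0.54368039 -0.13926876  0.08      ]
[0.53014126 0.16874353 0.1       ]
```

View pics/c.png

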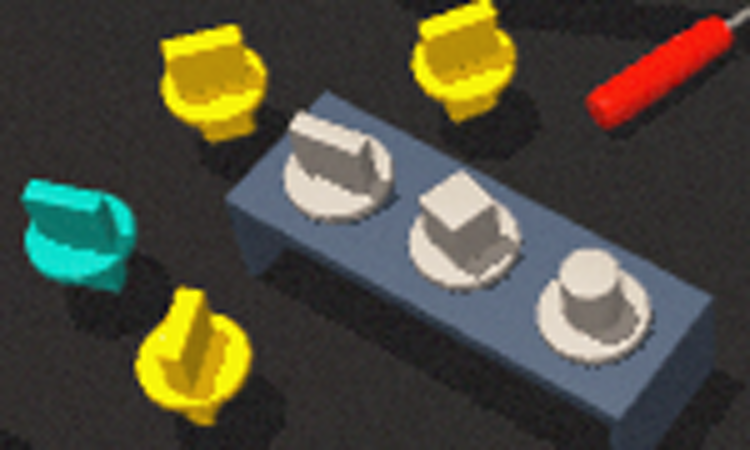

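View pics/d.png

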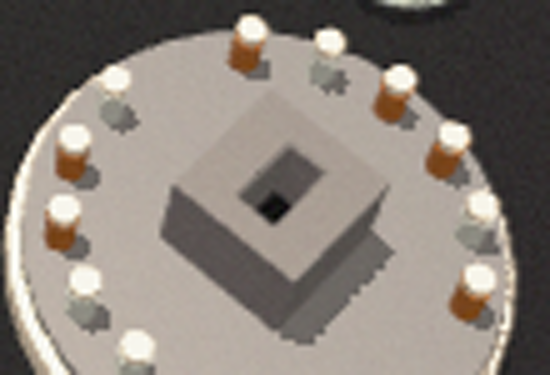

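The crop confirms a grey bar grip on the spindle at the rest's left end (crop (330,135)). The square block is in the middle and the round knob at the right. In the hub crop the slot's long axis runs from lower-left (257,210) to upper-right (308,157).

```bash
cat >> h.py <<'E'
def rep(name,P):
    P=np.array(P); # 4 corners: long edge 0-1, 2-3
    c=P.mean(0); v=(P[1]-P[0])+(P[2]-P[3]); print(name,c.round(4),'long axis deg',np.degrees(np.arctan2(v[1],v[0])).round(1),[np.linalg.norm(P[i]-P[(i+1)%4]).round(3) for i in range(4)])
def tool():
    s=read_state(); R=cv2.Rodrigues(np.array(s['orientation']))[0]
    print('tcp',np.round(s['tool_pos'],4),'x',R[:,0].round(3),'y',R[:,1].round(3),'z',R[:,2].round(3)); return np.array(s['tool_pos']),R
E
python3 - <<'E'
from h import *
T=lambda L,o:[(np.array(o)+np.array(p)/5-0.4) for p in L]
rep('bar',[ray('scene',p,.116) for p in T([(300,114),(372,140),(365,153),(290,130)],(110,130))])
rep('slot',[ray('scene',p,.1) for p in T([(240,195),(290,143),(327,170),(273,225)],(285,195))])
rep('hub',[ray('scene',p,.1) for p in T([(175,185),(272,92),(389,185),(295,283)],(285,195))])
for p in T([(205,60),(455,45)],(110,130)): print(ray('scene',p,.05))
tool()
E
```

```text
bar [ 0.5269 -0.3072  0.116 ] long axis deg 95.9 [np.float64(0.044), np.float64(0.009), np.float64(0.044), np.float64(0.012)]
slot [0.5217 0.1683 0.1   ] long axis deg 163.7 [np.float64(0.04), np.float64(0.022), np.float64(0.042), np.float64(0.022)]
hub [0.5227 0.1687 0.1   ] long axis deg 162.9 [np.float64(0.075), np.float64(0.074), np.float64(0.074), np.float64(0.075)]
[ 0.47793027 -0.44045008  0.05      ]
[ 0.39959336 -0.31710851  0.05      ]
tcp [ 0.2574 -0.5414  0.2177] x [0.903 0.429 0.   ] y [ 0.429 -0.903 -0.002] z [-0.001  0.002 -1.   ]
```

>>> carry_out --moves '[{"jaw": 0.093, "dx": 0.049, "dy": -0.0137}, {"dx": 0.049, "dy": -0.0137}, {"dx": 0.049, "dy": -0.0137}, {"dx": 0.049, "dy": -0.0137}, {"dx": 0.049, "dy": -0.0137}, {"dx": 0.049, "dy": -0.0137}, {"dx": 0.049, "dy": -0.0137}, {}]' --grip_force 30

```text
invalid input at $.moves[0]: expected keys jaw, dx, dy, dz, yaw
```

>>> carry_out --moves '[{"jaw": 0.06, "yaw": -0.176}, {"yaw": -0.176}, {"yaw": -0.176}, {"yaw": -0.176}, {"yaw": -0.176}, {"yaw": -0.176}, {"yaw": -0.176}, {}]'

```text
invalid input at $.moves[0]: expected keys jaw, dx, dy, dz, yaw
```

Run:
```python
from h import *
tool(); m=camera_model('wrist'); a=snap('wrist','w1.png')
print(px('wrist',(.5269,-.3072,.116),m)); np.save('m1.npy',m,allow_pickle=True)
```

```text
tcp [ 0.2574 -0.5414  0.2177] x [0.903 0.429 0.   ] y [ 0.429 -0.903 -0.002] z [-0.001  0.002 -1.   ]
[ 111.171908   -317.26386249]
```

View pics/w1.png

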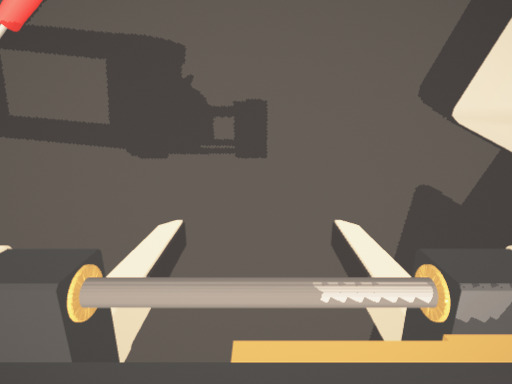

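The moves were refused because every key must be present. The wrist picture is still from the start pose: bare bench between the fingers, tips at about (180,225) and (338,225). I'll resend with full rows.

>>> carry_out --moves '[{"jaw": 0.093, "dx": 0.049, "dy": -0.0137, "dz": 0, "yaw": 0}, {"jaw": 0.093, "dx": 0.049, "dy": -0.0137, "dz": 0, "yaw": 0}, {"jaw": 0.093, "dx": 0.049, "dy": -0.0137, "dz": 0, "yaw": 0}, {"jaw": 0.093, "dx": 0.049, "dy": -0.0137, "dz": 0, "yaw": 0}, {"jaw": 0.093, "dx": 0.049, "dy": -0.0137, "dz": 0, "yaw": 0}, {"jaw": 0.093, "dx": 0.049, "dy": -0.0137, "dz": 0, "yaw": 0}, {"jaw": 0.093, "dx": 0.049, "dy": -0.0137, "dz": 0, "yaw": 0}, {"jaw": 0.093, "dx": 0, "dy": 0, "dz": 0, "yaw": 0}]' --grip_force 30

```text
t: 1.15
tool_pos: [0.5283, -0.3051, 0.218]
orientation: [-3.062, -0.698, -0.0]
force: [-0.5, -0.5, -0.1]
opening: 0.0928
gripper_force: 0.0
```

>>> carry_out --moves '[{"jaw": 0.06, "dx": 0, "dy": 0, "dz": 0, "yaw": -0.176}, {"jaw": 0.06, "dx": 0, "dy": 0, "dz": 0, "yaw": -0.176}, {"jaw": 0.06, "dx": 0, "dy": 0, "dz": 0, "yaw": -0.176}, {"jaw": 0.06, "dx": 0, "dy": 0, "dz": 0, "yaw": -0.176}, {"jaw": 0.06, "dx": 0, "dy": 0, "dz": 0, "yaw": -0.176}, {"jaw": 0.06, "dx": 0, "dy": 0, "dz": 0, "yaw": -0.176}, {"jaw": 0.06, "dx": 0, "dy": 0, "dz": 0, "yaw": -0.176}, {"jaw": 0.06, "dx": 0, "dy": 0, "dz": 0, "yaw": 0}]'

```text
t: 2.15
tool_pos: [0.5255, -0.3087, 0.2184]
orientation: [-2.104, -2.332, 0.001]
force: [0.7, -0.8, 0.4]
opening: 0.06
gripper_force: 0.0
```

Run:
```python
from h import *
tool(); m=camera_model('wrist'); a=snap('wrist','w2.png')
print(px('wrist',(.5269,-.3072,.116),m)); np.save('m2.npy',m,allow_pickle=True)
```

```text
tcp [ 0.5255 -0.3087  0.2184] x [-0.103  0.995  0.   ] y [ 0.995  0.103 -0.001] z [-0.001  0.    -1.   ]
[259.63645541 187.48798988]
```

View pics/w2.png

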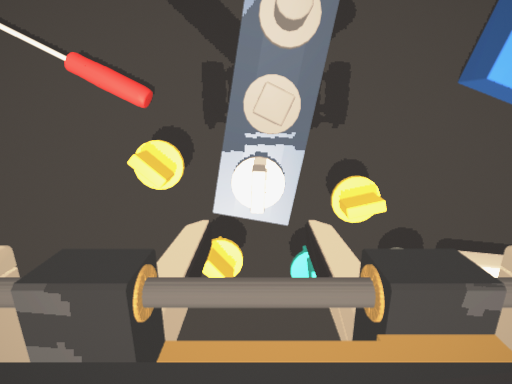

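The wrist picture shows the bar at about (260,185), standing vertical between the fingers, where the estimate predicted it (260,187). The square spindle is at (272,103), with yellow ones at (158,163), (358,200) and (222,260). I'll go down and grip.

>>> carry_out --moves '[{"jaw": 0.06, "dx": 0.001, "dy": 0.0015, "dz": 0.03, "yaw": 0}, {"jaw": 0.06, "dx": 0, "dy": 0, "dz": 0.03, "yaw": 0}, {"jaw": 0.06, "dx": 0, "dy": 0, "dz": 0.03, "yaw": 0}, {"jaw": 0.06, "dx": 0, "dy": 0, "dz": 0.02, "yaw": 0}, {"jaw": 0.06, "dx": 0, "dy": 0, "dz": 0.015, "yaw": 0}, {"jaw": 0.06, "dx": 0, "dy": 0, "dz": 0.006, "yaw": 0}, {"jaw": 0.06, "dx": 0, "dy": 0, "dz": 0, "yaw": 0}, {"jaw": 0.06, "dx": 0, "dy": 0, "dz": 0, "yaw": 0}]'

```text
t: 3.2
tool_pos: [0.5283, -0.3073, 0.0888]
orientation: [2.101, 2.333, 0.0]
force: [-0.1, 0.0, 0.5]
opening: 0.0601
gripper_force: 0.0
```

>>> carry_out --moves '[{"jaw": 0.0, "dx": 0, "dy": 0, "dz": 0, "yaw": 0}, {"jaw": 0.0, "dx": 0, "dy": 0, "dz": 0, "yaw": 0}, {"jaw": 0.0, "dx": 0, "dy": 0, "dz": 0, "yaw": 0}, {"jaw": 0.0, "dx": 0, "dy": 0, "dz": 0, "yaw": 0}, {"jaw": 0.0, "dx": 0, "dy": 0, "dz": 0, "yaw": 0}, {"jaw": 0.0, "dx": 0, "dy": 0, "dz": 0, "yaw": 0}, {"jaw": 0.0, "dx": 0, "dy": 0, "dz": 0, "yaw": 0}, {"jaw": 0.0, "dx": 0, "dy": 0, "dz": 0, "yaw": 0}]' --grip_force 40

```text
t: 4.2
tool_pos: [0.5276, -0.3068, 0.0876]
orientation: [-2.102, -2.335, 0.0]
force: [-0.7, -0.6, -0.3]
opening: 0.0137
gripper_force: 39.9
```

>>> carry_out --moves '[{"jaw": 0.0, "dx": 0, "dy": 0, "dz": -0.01, "yaw": 0}, {"jaw": 0.0, "dx": 0, "dy": 0, "dz": -0.02, "yaw": 0}, {"jaw": 0.0, "dx": 0, "dy": 0, "dz": -0.02, "yaw": 0}, {"jaw": 0.0, "dx": 0, "dy": 0, "dz": -0.025, "yaw": 0}, {"jaw": 0.0, "dx": 0, "dy": 0, "dz": -0.025, "yaw": 0}, {"jaw": 0.0, "dx": 0, "dy": 0, "dz": -0.02, "yaw": 0}, {"jaw": 0.0, "dx": 0, "dy": 0, "dz": 0, "yaw": 0}, {"jaw": 0.0, "dx": 0, "dy": 0, "dz": 0, "yaw": 0}]'

```text
t: 5.2
tool_pos: [0.5273, -0.3066, 0.2069]
orientation: [-2.101, -2.334, 0.0]
force: [1.2, -0.5, -1.3]
opening: 0.0136
gripper_force: 39.9
```

Run:
```python
from h import *
s=read_state();print(s['opening'],s['gripper_force'],s['force'])
p,R=tool(); d=R.T@(np.array([.5222,.1685,p[2]])-p); print(d)
print('yaw tool',-np.radians(163.3-np.degrees(np.arctan2(R[1,0],R[0,0]))))
```

```text
0.013599024552209432 39.90356147289276 [ 1.23396268 -0.50836446 -1.32397312]
tcp [ 0.5273 -0.3066  0.2069] x [-0.105  0.994  0.001] y [ 0.994  0.105 -0.001] z [-0.001  0.001 -1.   ]
[4.73040942e-01 4.46638698e-02 2.67951691e-04]
yaw tool -1.174367311700412
```

>>> carry_out --moves '[{"jaw": 0.0, "dx": 0.033, "dy": 0.0045, "dz": 0, "yaw": 0}, {"jaw": 0.0, "dx": 0.05, "dy": 0.0045, "dz": 0, "yaw": 0}, {"jaw": 0.0, "dx": 0.05, "dy": 0.0045, "dz": 0, "yaw": 0}, {"jaw": 0.0, "dx": 0.05, "dy": 0.0045, "dz": 0, "yaw": 0}, {"jaw": 0.0, "dx": 0.05, "dy": 0.0045, "dz": 0, "yaw": 0}, {"jaw": 0.0, "dx": 0.05, "dy": 0.0045, "dz": 0, "yaw": 0}, {"jaw": 0.0, "dx": 0.05, "dy": 0.0045, "dz": 0, "yaw": 0}, {"jaw": 0.0, "dx": 0.05, "dy": 0.0045, "dz": 0, "yaw": 0}]'

```text
t: 6.2
tool_pos: [0.5222, 0.0794, 0.206]
orientation: [-2.101, -2.334, 0.003]
force: [0.1, 1.1, -0.6]
opening: 0.0139
gripper_force: 39.9
```

>>> carry_out --moves '[{"jaw": 0.0, "dx": 0.045, "dy": 0.0045, "dz": 0, "yaw": 0}, {"jaw": 0.0, "dx": 0.045, "dy": 0.0045, "dz": 0, "yaw": 0}, {"jaw": 0.0, "dx": 0, "dy": 0, "dz": 0, "yaw": -0.168}, {"jaw": 0.0, "dx": 0, "dy": 0, "dz": 0, "yaw": -0.168}, {"jaw": 0.0, "dx": 0, "dy": 0, "dz": 0, "yaw": -0.168}, {"jaw": 0.0, "dx": 0, "dy": 0, "dz": 0, "yaw": -0.168}, {"jaw": 0.0, "dx": 0, "dy": 0, "dz": 0, "yaw": -0.168}, {"jaw": 0.0, "dx": 0, "dy": 0, "dz": 0, "yaw": -0.168}]'

```text
t: 7.2
tool_pos: [0.5219, 0.1681, 0.2058]
orientation: [-0.704, -3.059, 0.002]
force: [-0.5, 0.2, -0.9]
opening: 0.0136
gripper_force: 39.9
```

>>> carry_out --moves '[{"jaw": 0.0, "dx": 0, "dy": 0, "dz": 0, "yaw": -0.168}, {"jaw": 0.0, "dx": 0, "dy": 0, "dz": 0, "yaw": 0}, {"jaw": 0.0, "dx": 0, "dy": 0, "dz": 0, "yaw": 0}, {"jaw": 0.0, "dx": 0, "dy": 0, "dz": 0, "yaw": 0}]'

```text
t: 7.7
tool_pos: [0.5226, 0.1682, 0.2073]
orientation: [-0.457, -3.108, 0.0]
force: [0.5, -0.3, -0.8]
opening: 0.0138
gripper_force: 39.9
```

Run:
```python
from h import *
p,R=tool(); d=R.T@(np.array([.5222,.1685,p[2]])-p); print(d,np.degrees(np.arctan2(R[1,0],R[0,0])))
w=read_camera('wrist');s=read_camera('scene');sd=read_camera('side')
c=px('scene',(.522,.169,.15)).astype(int); c2=px('side',(.522,.169,.15)).astype(int);print(c,c2)
f=lambda a,c:cv2.resize(a[max(c[1]-50,0):c[1]+50,max(c[0]-66,0):c[0]+66],(400,300),interpolation=cv2.INTER_CUBIC)
top=np.hstack([f(s,c),f(sd,c2)])
o=np.vstack([top,np.hstack([cv2.resize(w,(400,300)),np.zeros((300,400,3),np.uint8)])])
cv2.imwrite('pics/e.png',o[:,:,::-1])
```

```text
tcp [0.5226 0.1682 0.2073] x [-0.958  0.288  0.001] y [ 0.288  0.958 -0.   ] z [-0.001 -0.    -1.   ]
[4.73607275e-04 1.30953566e-04 2.26752199e-07] 163.27066103688102
[344 221] [170 229]
```

View pics/e.png

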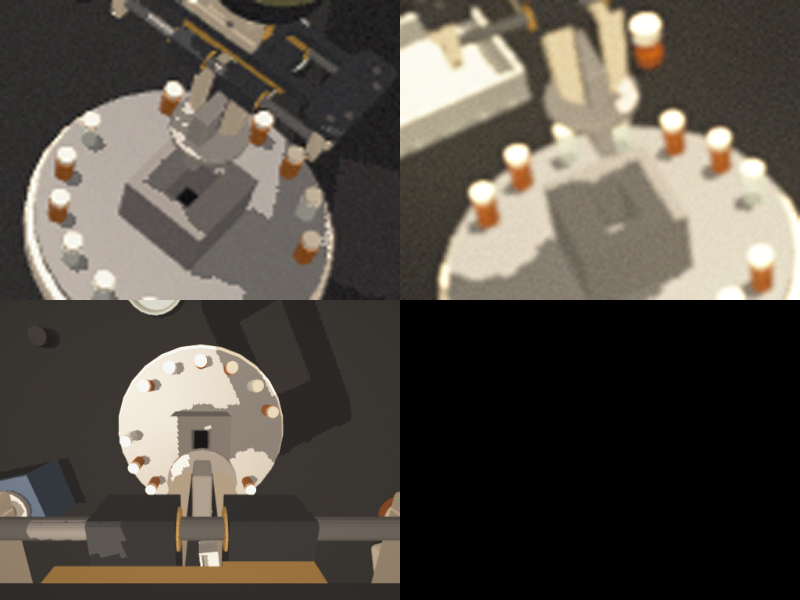

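The picture shows the spindle held upright with the bar in line with the slot: in the wrist view the bar is at (203,480) and the slot at (201,440). The flange's front edge is at (203,448) there; I'll use it to check the grip offset along the bar.

Run:
```python
from h import *
p,R=tool()
w=snap('wrist','w3.png'); V=np.array(camera_model('wrist')['view']);print(-V[:3,:3].T@V[:3,3])
print(w[180:205,[225,258,285]].sum(2).T)
print('flange edge tool',R.T@(ray('wrist',(260,190.7),.1997)-p))
# slot centre (bottom corners): mouth edges in wrist view
print('slot pred px',[px('wrist',np.r_[(np.array([.5222,.1685,.1])+R@[a,b,0])[:2],.1]).round(1) for a,b in((.02,.011),(.02,-.011),(-.02,0),(.038,.038),(.038,-.038))])
cv2.imwrite('pics/g.png',cv2.resize(w[120:270,160:360],None,fx=4,fy=4,interpolation=cv2.INTER_CUBIC)[:,:,::-1])
```

```text
tcp [0.5228 0.1683 0.2076] x [-0.958  0.287  0.   ] y [ 0.287  0.958 -0.   ] z [-0. -0. -1.]
[0.45040912 0.18904134 0.37385611]
[[671 667 667 667 667 665 665 664 662 662 662 660 659 657 656 654 652 652
  651 651 649 647 647 621 494]
 [ 68  66  70  70  68  64  65  66  65 261 346 373 464 499 490 487 487 484
  486 486 487 488 485 484 466]
 [371 373 373 373 372 371 371 370 371 371 371 370 371 369 371 370 368 362
  355 361 424 474 486 483 483]]
flange edge tool [0.02532914 0.00053524 0.00790391]
slot pred px [array([270. , 167.3]), array([247.6, 167.3]), array([258.7, 205.8]), array([298.2, 149. ]), array([219.5, 148.9])]
```

View pics/g.png

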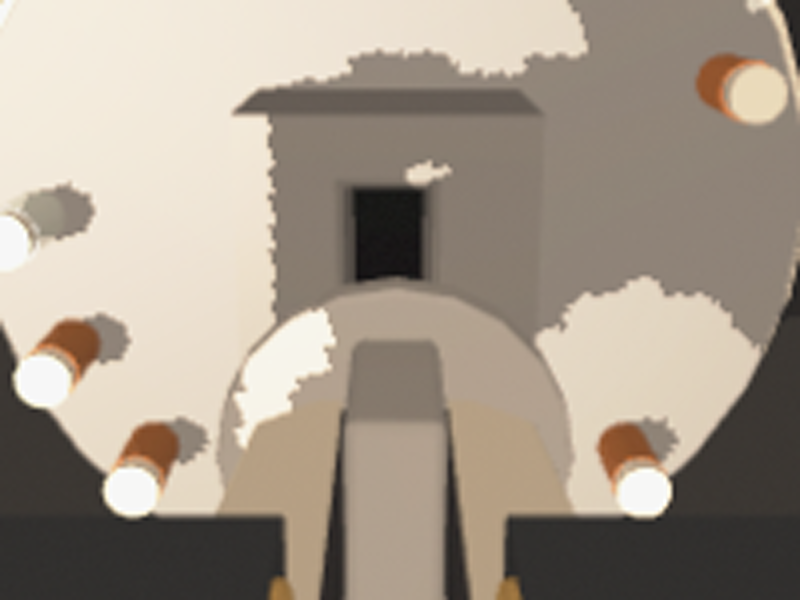

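Run:
```python
from h import *
p,R=tool()
T=lambda u,v,z:(R.T@(ray('wrist',(160+u/4-.4,120+v/4-.4),z)-p)).round(4)
print('bar end top',T(394,420,.2357),'bar end bottom',T(394,341,.1997),'flange bottom edge',T(395,278,.1917),'flange top edge',T(395,290,.1997))
print('slot edge x should be .02',T(391,184,.1),'hub edge .038',T(389,112,.1))
# side/scene check at rest: w2 image flange
m=np.load('m2.npy',allow_pickle=True).item()
a=cv2.imread('pics/w2.png'); g=cv2.cvtColor(a[140:225,215:300],cv2.COLOR_BGR2GRAY)
print('w2 flange centre',ray('wrist',(258.5,183.5),.08,m))
```

```text
tcp [0.5228 0.1683 0.2076] x [-0.958  0.286  0.   ] y [ 0.286  0.958 -0.   ] z [-0. -0. -1.]
bar end top [ 0.0171 -0.0007 -0.0281] bar end bottom [ 0.0158 -0.0007  0.0079] flange bottom edge [ 0.0241 -0.0005  0.0159] flange top edge [ 0.0244 -0.0005  0.0079]
slot edge x should be .02 [ 0.0223 -0.0014  0.1076] hub edge .038 [ 0.04   -0.0019  0.1076]
w2 flange centre [ 0.52636439 -0.31253934  0.08      ]
```

The spindle sits about 5.5 mm back along the tool's x, so I shift by +7 mm in x and −1 mm in y, then go down.

>>> carry_out --moves '[{"jaw": 0.0, "dx": 0.007, "dy": -0.001, "dz": 0, "yaw": 0}, {"jaw": 0.0, "dx": 0, "dy": 0, "dz": 0.015, "yaw": 0}, {"jaw": 0.0, "dx": 0, "dy": 0, "dz": 0.015, "yaw": 0}, {"jaw": 0.0, "dx": 0, "dy": 0, "dz": 0.012, "yaw": 0}, {"jaw": 0.0, "dx": 0, "dy": 0, "dz": 0.01, "yaw": 0}, {"jaw": 0.0, "dx": 0, "dy": 0, "dz": 0.008, "yaw": 0}, {"jaw": 0.0, "dx": 0, "dy": 0, "dz": 0.005, "yaw": 0}, {"jaw": 0.0, "dx": 0, "dy": 0, "dz": 0, "yaw": 0}]'

```text
t: 8.9
tool_pos: [0.5157, 0.1693, 0.1424]
orientation: [-0.454, -3.108, 0.0]
force: [-0.8, -0.8, -1.9]
opening: 0.0136
gripper_force: 39.9
```

>>> carry_out --moves '[{"jaw": 0.0, "dx": 0, "dy": 0, "dz": 0.008, "yaw": 0}, {"jaw": 0.0, "dx": 0, "dy": 0, "dz": 0.008, "yaw": 0}, {"jaw": 0.0, "dx": 0, "dy": 0, "dz": 0.005, "yaw": 0}, {"jaw": 0.0, "dx": 0, "dy": 0, "dz": 0.003, "yaw": 0}, {"jaw": 0.0, "dx": 0, "dy": 0, "dz": 0.001, "yaw": 0}, {"jaw": 0.0, "dx": 0, "dy": 0, "dz": 0, "yaw": 0}]'

```text
t: 9.65
tool_pos: [0.5159, 0.1693, 0.1177]
orientation: [0.454, 3.109, 0.0]
force: [0.4, -0.1, -0.0]
opening: 0.0141
gripper_force: 39.9
```

>>> carry_out --moves '[{"jaw": 0.0, "dx": 0, "dy": 0, "dz": 0.001, "yaw": 0}, {"jaw": 0.0, "dx": 0, "dy": 0, "dz": 0.0005, "yaw": 0}, {"jaw": 0.0, "dx": 0, "dy": 0, "dz": 0, "yaw": 0}]'

```text
t: 10.02
tool_pos: [0.5158, 0.1693, 0.1162]
orientation: [0.454, 3.109, 0.0]
force: [0.0, -0.5, -1.0]
opening: 0.014
gripper_force: 39.9
```

>>> carry_out --moves '[{"jaw": 0.03, "dx": 0, "dy": 0, "dz": 0, "yaw": 0}, {"jaw": 0.05, "dx": 0, "dy": 0, "dz": 0, "yaw": 0}, {"jaw": 0.05, "dx": 0, "dy": 0, "dz": 0, "yaw": 0}, {"jaw": 0.05, "dx": 0, "dy": 0, "dz": 0, "yaw": 0}, {"jaw": 0.05, "dx": 0, "dy": 0, "dz": -0.02, "yaw": 0}, {"jaw": 0.05, "dx": 0, "dy": 0, "dz": -0.04, "yaw": 0}, {"jaw": 0.05, "dx": 0, "dy": 0, "dz": -0.04, "yaw": 0}, {"jaw": 0.05, "dx": 0, "dy": 0, "dz": -0.03, "yaw": 0}]'

```text
t: 11.02
tool_pos: [0.5162, 0.1694, 0.2483]
orientation: [0.453, 3.107, 0.001]
force: [0.8, -0.0, -1.0]
opening: 0.0503
gripper_force: 0.0
```

>>> carry_out --moves '[{"jaw": 0.05, "dx": -0.04, "dy": 0, "dz": 0, "yaw": 0}, {"jaw": 0.05, "dx": -0.04, "dy": 0, "dz": 0, "yaw": 0}, {"jaw": 0.05, "dx": 0, "dy": 0, "dz": 0, "yaw": 0}, {"jaw": 0.05, "dx": 0, "dy": 0, "dz": 0, "yaw": 0}]'

```text
t: 11.52
tool_pos: [0.592, 0.1466, 0.2458]
orientation: [-0.454, -3.108, 0.0]
force: [-0.0, 0.3, 0.4]
opening: 0.0503
gripper_force: 0.0
```

Run:
```python
from h import *
tool(); w=read_camera('wrist');s=read_camera('scene');sd=read_camera('side')
c=px('scene',(.522,.169,.12)).astype(int); c2=px('side',(.522,.169,.12)).astype(int)
f=lambda a,c:cv2.resize(a[max(c[1]-45,0):c[1]+45,max(c[0]-60,0):c[0]+60],(400,300),interpolation=cv2.INTER_CUBIC)
def ring(n,a,c0):
    # expected flange top outline for home pose, 1px dots
    a=a.copy()
    for t in np.arange(0,6.28,.3):
        u=px(n,c0+np.array([.03*np.cos(t),.03*np.sin(t),.008]));a[int(round(u[1])),int(round(u[0]))]=(255,0,0)
    return a
c0=np.array([.5219,.1690,.1])
o=np.vstack([np.hstack([f(ring('scene',s,c0),c),f(ring('side',sd,c0),c2)]),np.hstack([cv2.resize(w,(400,300)),f(s,px('scene',(.533,-.223,.09)).astype(int))])])
cv2.imwrite('pics/z.png',o[:,:,::-1])
```

```text
tcp [0.592  0.1466 0.2458] x [-0.958  0.286  0.001] y [ 0.286  0.958 -0.   ] z [-0.001  0.    -1.   ]
```

View pics/z.png

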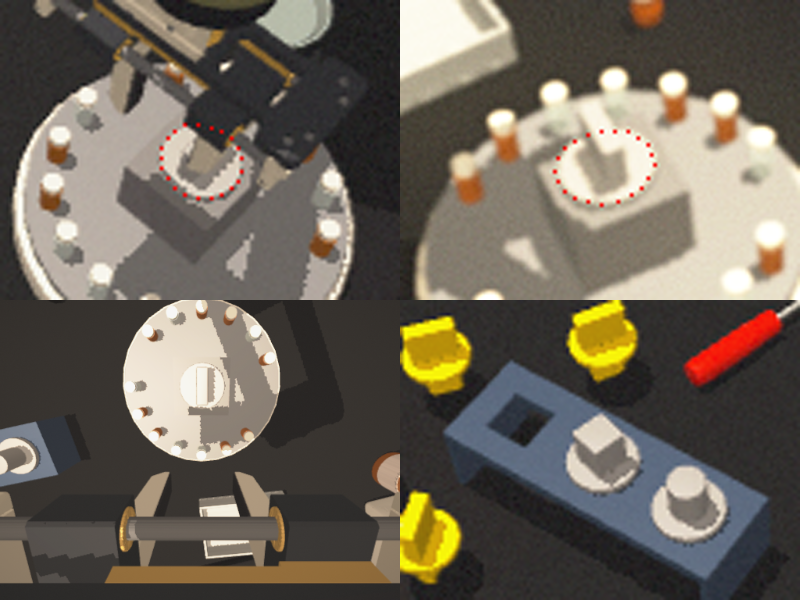

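The flange fills the predicted home outline in both views, at scene crop (202,160) and side crop (605,168). The spindle is upright in the hub and the gripper is clear. The square (600,455) and round (688,500) spindles are still in the rest, so I'm handing in.

```bash
python3 -c "
from plant import *
print(close_job())"
```

```text
the job is handed in; nothing more can be done
None
```

The flat spindle sits upright and fully home in the hub slot by the last camera check, the round and square spindles are still in the rest, and the job was handed in at about 12 s of the 48 s; no verdict came back.

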